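# Dispense one end cap and slide it to the packer's square

## Robot

A 6-joint arm with a two-finger parallel gripper is mounted at the origin on the work surface. World frame = base frame: x ahead of the robot, y to its left, z up, the work surface at z = 0. Lengths are in m, angles in rad, forces in N, time in s.
With the tool pointing down it reaches from about 0.3 to 0.875 m from the base axis. Payload 4.2 kg.
Tool frame: the origin (TCP) lies at the very end of the fingers, on their centre line; the grasp point (between the pads) lies 19 mm behind it; z points along the fingers, y is the line along which they close (so a half turn about z gives the same grasp; the last joint's range is limited). The gripper opens to 85 mm and grips with 20 to 120 N. Pads are 22 mm wide; open, the fingers measure 114 mm over their backs; the gripper's body (76 mm by 85 mm) begins 54 mm behind the grasp point. The pads swing forward as they close: fully open they stand 13 mm farther back than shut.
Start: joints at [-1.293, 0.32, 1.565, -0, 1.257, -0.02], TCP at [0.169, -0.55, 0.231] pointing down, gripper open.
Joint ranges: [-3.11, 3.11], [-0.84, 2.01], [0.21, 2.61], [-1.34, 4.49], [0.05, 2.63], [-2.56, 2.56]. Speed limits (rad/s): [2.57, 2.57, 3.14, 3.14, 3.14, 3.14].

## Interface

Orientations are given as a unit quaternion [x, y, z, w].
In Python, from bench import manip gives the robot as it stands.
- The arm moves only by the tool step_arm, never from a script. Its argument "steps" is a list that holds one entry, the list of rows, each a list of 7 numbers: the turn, a rotation vector about the world's x, y, z in units of 2 pi rad (1.0 is 2 pi rad), then the shift along the world's x, y, z in units of 50 mm (1.0 is 50 mm), then the gripper command: -1 is fully open, 1 is shut, values between are in proportion. A call has 1 to 10 rows; each row shifts and turns the commanded pose from where the row before left it; what a row does not reach is not made up. A row lasts 1/8 s, in which the tool goes at most 62.5 mm and 10.7 degrees, less where a joint would pass 70% of its speed; a pose out of reach is approached as far as the arm can. A call with a number of a shift or a turn outside -1 to 1 is refused whole. A call with a gripper value outside its range is refused whole. The fingers move at their own pace and stop on an object; "grip_force" is the grip in N (left out, the last holds). Time passes only in rows, so rows that do not move let the fingers close. It gives the time, the measured TCP pose, the force, the opening and the grip force at its end, in the units of the state.
- manip.get_obs(): the state, without advancing time (a new reading comes with each control period).
- manip.read_camera(name): name is "scene" or "side" or "wrist"; returns a dict with "pixels" (400x640x3 uint8, blue, green, red), "depth" (400x640 float32, m along the optical axis (not along the pixel's ray), 0 where there is no reading), "mtx" (3x3 intrinsics, pixels), "rvec" (rotation vector, rad) and "tvec" (3), from world to camera coordinates, as OpenCV has them; the wrist camera has in their place "mount" (4x4, takes a point from camera to tool coordinates, whose origin is the TCP and whose axes are the flange's). Camera axes: x right, y down, z forward; pixel columns grow to the right and rows downward; lengths in m; the calibration is good to about 2 mm. A picture is of the moment at which its call begins: read the wrist's pose just before it.
- manip.finish_job(): hands the job in; it is judged then, once.
Trained networks look in a picture, given as the dict that the camera call returned (one of the last four; its "shot" number tells which), for a name from the list of things; names that differ only in an ending like _2 or _b are one class to them, and where a whole thing is asked for, a point or a joint stands for the part that bears it (a point fixed in the world has none). Each returns a list of dicts, best first, with "score" (0 to 1); they miss things now and then, are a little off and sometimes report something else, mostly with a low value. They report only what shows in the picture. A call takes as long as a camera call. They do not tell look-alikes from the thing itself.
- manip.regions_of(name, picture): "mask" (400x640 bool, what is visible of it) and "pixel" ([row, column] in pixels, amid what is visible of it).
- manip.tip_of(name, picture): "pixel" ([row, column] in pixels: a listed point, or the origin of a listed thing).
The state is a dict: "clock": time; "qpos": joint angles; "joint_velocities": joint speeds; "joint_efforts": joint torques, N m; "tool_pos": TCP position; "ee_rot": TCP orientation; "force": force on the tool from outside, world axes, zero at the start; "moment": the same for the moment, N m; "grip_width": finger opening in m; "gripper_force": force on a finger pad.
Only numpy, scipy, OpenCV 4.12 (cv2) and the standard library are available. Lean on these libraries where they do the work, as an engineer would, in place of code of your own. Each camera call takes 0.05 s, during which the arm holds its last target. There are 200 camera calls.

## Task

Press the black plunger of the green cap dispenser once, all the way down, and let it come back up, so that a single orange cap is pushed out onto the bench. Then nudge that cap along the bench with the fingers, without picking it up, until it lies flat and wholly inside the blue taped square. Leave the other caps in the dispenser and the things around where they are.

Things in the scene. Friction and masses are not known exactly. Their poses are not given: they have to be found in the camera images.
- dispenser: green cap dispenser fixed to the bench, turned up to 0.3 rad. Origin on the bench under the plunger's axis; x axis points to the outlet, z up. Housing x -55 to 24 mm, y +-28 mm, 85 mm high; steel foot flanges to y +-42 mm (4 mm high). In front of it the clear magazine (see point magazine). A full press pushes out the lowest cap; on release the next drops down, so another press pushes out another cap
- magazine (a point): centre of the open top of the clear square cap magazine, 48 mm above the bench, 50 mm from the plunger's axis; outside 51 x 51 mm. Three caps are stacked in it on the bench; the lowest leaves through an 18 mm high slot at the bench on the side away from the plunger
- outlet (a point): point on the bench where a full press leaves the centre of the cap (or up to some 15 mm farther on), on the dispenser's x axis 123 mm from the plunger's axis; 47 mm from the magazine's outer wall
- plunger_top (a point): centre of the top of the plunger's black knob (38 mm across), 131 mm above the bench when up; it moves 30 mm straight down. Spring: 4 N at the top to 10 N fully down, plus some damping (30 N per m/s); a hard stop at the bottom. It springs back by itself
- plunger (a joint): plunger travel in m: 0 up, 0.030 fully down. The pusher moves 2.5 times as far
- cap1: lowest orange cap, the one that will be pushed out: solid plastic disc 40 mm across, 14 mm thick, about 20 g, yellow spot on top, lying flat. Origin at the centre of its underside
- cap2: the orange cap above it in the magazine, same size; origin at the centre of its underside; it stays in the dispenser
- cap3: the top orange cap in the magazine, same size; origin at the centre of its underside; it stays in the dispenser
- blue_square: blue taped square 110 x 110 mm flush with the bench (no edge to catch on), sides along its x and y axes, origin at its centre; on the left or on the right of the dispenser
- red_square: red taped square for rejects, 110 x 110 mm, flush, origin at its centre; on the other side. A rejected clamp stands on it
- clamp_a: black pipe clamp fitting: two upright tubes 46 mm across side by side along its x axis, 94 x 65 x 50 mm high, loose; origin under the middle of the two tubes. Leave it alone
- clamp_b: the same black pipe clamp fitting, the reject standing on the red square; origin under the middle. Leave it alone
- clamp_c: the same black pipe clamp fitting, on the left of the bench; origin under the middle. Leave it alone
- tape_roll: brown roll of tape lying flat, 90 mm across, 45 mm high, origin under its centre. Leave it alone
- screwdriver: screwdriver lying on the bench beyond the dispenser, along its own x axis, handle to -x. Leave it alone
- wrench: steel wrench lying on the bench at the left, near the robot, along its own x axis. Leave it alone
- bolt_jar: jar with a white lid, 60 mm across, 75 mm high, origin under its centre. Leave it alone
Things that resemble listed ones, but are neither listed nor needed, are in the scene too. Leave any pink look-alike of the dispenser alone.

How it is judged:
On the way, in this order (a step that is already met when the one before it is completed fails the run):
1. the plunger is pressed all the way down (value of joint plunger above 0.026 m), for 0.02 s.
2. the plunger is up again and one cap lies on the bench outside the outlet (value of joint plunger below 0.004 m and x of cap1 in the frame of dispenser above 0.105 m and height (world z) of cap1 below 0.004 m), for 0.1 s.
3. the cap has been slid wholly inside the blue square (x of cap1 in the frame of blue_square between -0.035 and 0.035 m and y of cap1 in the frame of blue_square between -0.035 and 0.035 m and height (world z) of cap1 below 0.004 m), for 0.2 s.
At the end, for the whole second after the job is handed in: The first cap lies flat and at rest wholly inside the blue square (its centre within 35 mm of the square's centre along each side), the plunger is up (within 4 mm), and the other two caps are still in the magazine (all of step 3 and angle between cap1's own z axis and vertical below 0.1 rad and linear speed of cap1 below 0.02 m/s and value of joint plunger below 0.004 m and x of cap2 in the frame of dispenser between 0.035 and 0.066 m and y of cap2 in the frame of dispenser between -0.015 and 0.015 m and x of cap3 in the frame of dispenser between 0.035 and 0.066 m and y of cap3 in the frame of dispenser between -0.015 and 0.015 m); the robot touches nothing.
It fails at once if a second cap is pushed out of the magazine (plunger pressed again) (x of any of cap2, cap3 in the frame of dispenser above 0.075 m).
It fails at once if a cap is lifted off the bench, or out of the magazine (height (world z) of cap1 above 0.012 m or height (world z) of cap2 above 0.024 m or height (world z) of cap3 above 0.038 m).
It fails at once if a bystander is moved more than 20 mm (distance of any of clamp_a, clamp_b, clamp_c, tape_roll, screwdriver, wrench, bolt_jar from where it was at the start of the episode above 0.02 m).
It also fails if it takes over 64 s, if anything falls off the work surface, if the arm or the gripper's body presses on something with over 40 N, if the wrist force passes 120 N, or if a joint passes its speed limit or range.

## Working session

There is one attempt and no reset: what is moved stays moved. The work goes in short steps, Python scripts to look and compute and a tool call to move; the robot and the scene stay as the last step left them, time stands still between calls to the robot, and variables do not carry over. Pictures are saved under pics/ and viewed, at most 10 in all, crops included, and the job is handed in when it is done.

Besides the shell and the picture viewer there is one more tool, called after "Emit:" as name([rows], argument=value, ...), one row to a line, values as JSON. step_arm: Moves the arm, as the interface text tells. Its arguments: {"type":"object","properties":{"steps":{"type":"array"},"grip_force":{"type":"number"}},"required":["steps"]}

```bash
mkdir -p pics; cat > h.py <<'E'
import numpy as np, cv2
from bench import manip
def w2c(p):
    R,_=cv2.Rodrigues(np.array(p["rvec"],float)); return R,np.array(p["tvec"],float).ravel()
def ray(p,px,z):
    "pixel [row,col] intersected with world plane z"
    R,t=w2c(p); d=R.T@np.linalg.inv(p["mtx"])@np.array([px[1],px[0],1.]); c=-R.T@t
    return c+d*(z-c[2])/d[2]
def cloud(p,mask):
    R,t=w2c(p); r,c=np.nonzero(mask&(p["depth"]>0)); z=p["depth"][r,c]
    P=np.linalg.inv(p["mtx"])@np.vstack([c*z,r*z,z]); return (R.T@(P-t[:,None])).T
E
python3 - <<'E'
from h import *
ims=[]
for cam in("scene","side"):
    p=manip.read_camera(cam); ims.append(p["pixels"])
    cv2.imwrite(f"pics/{cam}0.png",p["pixels"])
    for n,z in(("plunger_top",.131),("magazine",.048),("outlet",0),("dispenser",0),("blue_square",0),("red_square",0),("clamp_a",0),("tape_roll",0),("screwdriver",0),("bolt_jar",0),("wrench",0)):
        for d in manip.tip_of(n,p)[:3]:
            print(cam,n,round(d["score"],2),np.round(d["pixel"]),ray(p,d["pixel"],z).round(3))
E
```

```text
scene plunger_top 0.71 [170. 315.] [ 0.484 -0.018  0.131]
scene plunger_top 0.66 [145. 248.] [ 0.363 -0.235  0.131]
scene magazine 0.71 [174. 238.] [ 0.402 -0.269  0.048]
scene outlet 0.84 [200. 226.] [ 0.479 -0.291  0.   ]
scene dispenser 0.96 [179. 248.] [ 0.363 -0.251  0.   ]
scene dispenser 0.88 [207. 311.] [ 0.486 -0.029  0.   ]
scene blue_square 0.65 [224. 410.] [0.54  0.263 0.   ]
scene red_square 0.72 [215. 220.] [ 0.549 -0.292  0.   ]
scene clamp_a 0.95 [234. 489.] [ 0.558  0.482 -0.   ]
scene clamp_a 0.91 [270. 257.] [ 0.748 -0.14   0.   ]
scene clamp_a 0.79 [213. 220.] [ 0.543 -0.293  0.   ]
scene tape_roll 0.66 [227. 145.] [ 0.622 -0.486  0.   ]
scene screwdriver 0.74 [291. 361.] [0.792 0.121 0.   ]
scene bolt_jar 0.6 [175. 196.] [ 0.353 -0.428  0.   ]
scene wrench 0.66 [183. 468.] [0.31  0.477 0.   ]
side plunger_top 0.64 [192. 333.] [ 0.49  -0.023  0.131]
side plunger_top 0.54 [165. 378.] [ 0.368 -0.258  0.131]
side magazine 0.96 [209. 319.] [ 0.543 -0.03   0.048]
side magazine 0.72 [183. 364.] [ 0.419 -0.251  0.048]
side outlet 0.92 [215. 304.] [ 0.606 -0.048  0.   ]
s
[... 369 characters left out ...]
  0.   ]
side clamp_a 0.84 [334. 262.] [0.555 0.492 0.   ]
side clamp_a 0.64 [187. 333.] [ 0.55  -0.279  0.   ]
side clamp_a 0.59 [197. 275.] [ 0.755 -0.145  0.   ]
side tape_roll 0.83 [160. 331.] [ 0.615 -0.519  0.   ]
side tape_roll 0.42 [190. 335.] [ 0.534 -0.255  0.   ]
side tape_roll 0.25 [195. 273.] [ 0.765 -0.158  0.   ]
side screwdriver 0.66 [236. 238.] [0.788 0.127 0.   ]
side screwdriver 0.64 [176. 382.] [ 0.364 -0.416  0.   ]
side bolt_jar 0.56 [175. 382.] [ 0.366 -0.424  0.   ]
side bolt_jar 0.51 [190. 333.] [ 0.542 -0.254  0.   ]
side bolt_jar 0.48 [220. 331.] [ 0.5   -0.041  0.   ]
side wrench 0.76 [347. 352.] [0.327 0.476 0.   ]
side wrench 0.55 [333. 264.] [0.55  0.486 0.   ]
```

```bash
python3 -c "
import cv2,numpy as np
a=cv2.imread('pics/scene0.png');b=cv2.imread('pics/side0.png')
cv2.imwrite('pics/both.png',cv2.resize(np.vstack([a,b]),(480,600)))"
```

```text
(no output)
```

View pics/scene0.png

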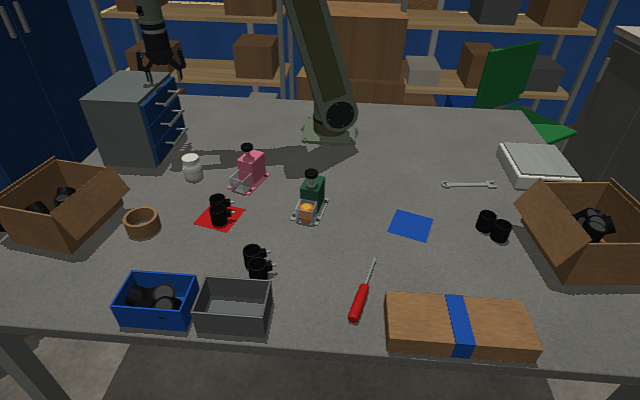

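View pics/side0.png

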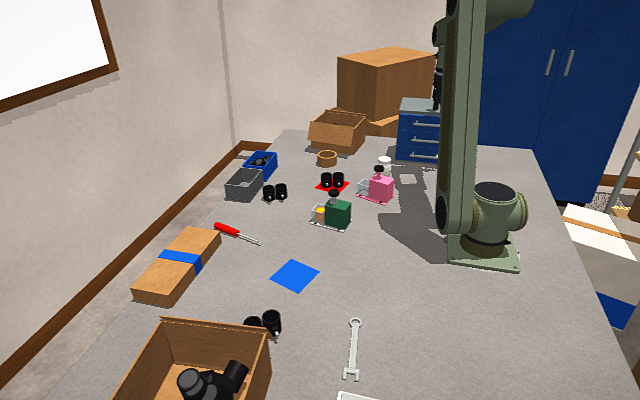

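The green dispenser has its knob at scene (170,315), with the pink look-alike to its left at (165,248). The blue square is at (225,411), and clamps are at (234,489), (265,257) and (213,220). Next I refine the positions by colour and depth.

```bash
python3 - <<'E'
from h import *
for cam in("scene","side"):
    p=manip.read_camera(cam); hsv=cv2.cvtColor(p["pixels"],cv2.COLOR_BGR2HSV)
    for nm,lo,hi,box in(("blue",(100,150,60),(125,255,255),(.45,.65,.17,.35)),("green",(65,80,20),(95,255,255),(.38,.58,-.12,.08)),("orange",(8,120,80),(35,255,255),(.45,.65,-.15,.05))):
        m=cv2.inRange(hsv,lo,hi)>0
        P=cloud(p,m); k=(P[:,0]>box[0])&(P[:,0]<box[1])&(P[:,1]>box[2])&(P[:,1]<box[3]); P=P[k]
        if nm=="green": P=P[abs(P[:,2]-.085)<.006]
        if len(P)<5: print(cam,nm,len(P)); continue
        print(cam,nm,len(P),cv2.minAreaRect(P[:,:2].astype(np.float32)*1000),P[:,2].min().round(3),P[:,2].max().round(3), P.mean(0).round(3))
    for d in manip.regions_of("plunger_top",p)[:2]:
        P=cloud(p,d["mask"]); print(d["score"],d["pixel"],P.max(0).round(3))
    H=cloud(p,np.ones((400,640),bool)); k=(abs(H[:,0]-.487)<.06)&(abs(H[:,1]+.02)<.06)&(H[:,2]>.122)&(H[:,2]<.14)
    Q=H[k]; print("knob",len(Q),cv2.minEnclosingCircle(Q[:,:2].astype(np.float32)*1000),Q[:,2].max(), Q.mean(0))
E
```

```text
scene blue 947 ((542.5550537109375, 262.74017333984375), (107.39990234375, 114.26126098632812), 70.9396743774414) -0.004 0.005 [0.544 0.263 0.001]
scene green 207 ((478.1292419433594, -24.490341186523438), (54.773841857910156, 79.29733276367188), 77.23049926757812) 0.079 0.09 [ 0.489 -0.022  0.085]
scene orange 124 ((542.0896606445312, -40.403099060058594), (39.213417053222656, 48.2762336730957), 74.05415344238281) -0.0 0.05 [ 0.544 -0.039  0.034]
0.57 [148.6, 247.1] [ 0.386 -0.222  0.135]
0.54 [174.3, 314.2] [ 0.511 -0.011  0.134]
knob 107 ((491.22442626953125, -26.823348999023438), 20.58283042907715) 0.1344759579331319 [ 0.49556401 -0.02809898  0.12998932]
side blue 922 ((542.9828491210938, 265.3076171875), (113.87400817871094, 111.50809478759766), 72.01678466796875) -0.003 0.007 [0.541 0.268 0.002]
side green 192 ((472.211669921875, -20.130958557128906), (56.382843017578125, 78.99836730957031), 76.4975357055664) 0.079 0.091 [ 0.468 -0.013  0.086]
side orange 113 ((542.0486450195312, -30.836944580078125), (54.13534927368164, 36.80107498168945), 87.5660400390625) 0.009 0.051 [ 0.539 -0.021  0.036]
0.47 [169.9, 378.9] [ 0.377 -0.22   0.136]
0.44 [192.3, 332.6] [ 0.504 -0.004  0.136]
knob 74 ((491.2413024902344, -24.65086555480957), 21.458105087280273) 0.13566832916314683 [ 0.48735542 -0.02027212  0.13066244]
```

Emit:
step_arm([
  [[0,0,0,0.43,0.7,0,1],[0,0,0,0.43,0.7,0,1],[0,0,0,0.43,0.7,0,1],[0,0,0,0.43,0.7,0,1],[0,0,0,0.43,0.7,0,1],[0,0,0,0.43,0.7,0,1],[0,0,0,0.43,0.7,0,1],[0,0,0,0.43,0.7,0,1],[0,0,0,0.43,0.7,0,1],[0,0,0,0.43,0.7,0,1]],
])

```text
clock: 2.65
tool_pos: [0.3843, -0.1986, 0.2316]
ee_rot: [0.989, 0.148, 0.0, 0.0]
force: [0.2, -0.7, 0.7]
grip_width: -0.0001
gripper_force: 0.0
```

```bash
cat >> h.py <<'E'
def wpose(p,o):
    "give a wrist picture rvec/tvec from state o"
    from scipy.spatial.transform import Rotation as Ro
    T=np.eye(4); T[:3,:3]=Ro.from_quat(o["ee_rot"]).as_matrix(); T[:3,3]=o["tool_pos"]
    M=np.linalg.inv(T@np.array(p["mount"])); p["rvec"]=cv2.Rodrigues(M[:3,:3])[0]; p["tvec"]=M[:3,3]; return p
E
python3 - <<'E'
from h import *
from scipy.spatial.transform import Rotation as R
o=manip.get_obs(); print(o["clock"],o["tool_pos"],o["qpos"],R.from_quat(o["ee_rot"]).as_matrix().round(2).tolist(),o["grip_width"])
E
```

```text
2.65 [ 0.38434049 -0.19855066  0.23156316] [-5.03370811e-01  9.31295100e-02  1.86189497e+00 -8.20240800e-05
  1.18574981e+00  7.69740015e-01] [[0.96, 0.29, 0.0], [0.29, -0.96, -0.0], [0.0, 0.0, -1.0]] -8.323460656057802e-05
```

Emit:
step_arm([
  [[0,0,0.0236,0.212,0.348,-0.1,1],[0,0,0.0236,0.212,0.348,-0.1,1],[0,0,0.0236,0.212,0.348,-0.1,1],[0,0,0.0236,0.212,0.348,-0.1,1],[0,0,0.0236,0.212,0.348,-0.1,1],[0,0,0.0236,0.212,0.348,-0.1,1],[0,0,0.0236,0.212,0.348,-0.1,1],[0,0,0.0236,0.212,0.348,-0.1,1],[0,0,0.0236,0.212,0.348,-0.1,1],[0,0,0.0236,0.212,0.348,-0.1,1]],
])

```text
clock: 3.9
tool_pos: [0.4901, -0.0251, 0.1813]
ee_rot: [0.627, 0.779, 0.0, 0.0]
force: [-0.2, -0.4, 0.5]
grip_width: -0.0002
gripper_force: 0.0
```

```bash
python3 - <<'E'
from h import *
from scipy.spatial.transform import Rotation as R
o=manip.get_obs(); print(o["clock"],o["tool_pos"],R.from_quat(o["ee_rot"]).as_matrix().round(2).tolist())
p=wpose(manip.read_camera("wrist"),o); cv2.imwrite("pics/w1.png",p["pixels"])
for n,z in(("plunger_top",.131),("magazine",.048),("outlet",0)):
    for d in manip.tip_of(n,p)[:2]: print(n,d["score"],d["pixel"],ray(p,d["pixel"],z).round(3))
E
```

```text
3.9 [ 0.49011563 -0.02511841  0.18128679] [[-0.21, 0.98, 0.0], [0.98, 0.21, -0.0], [-0.0, 0.0, -1.0]]
plunger_top 0.64 [230.0, 316.0] [ 0.49  -0.028  0.131]
plunger_top 0.41 [210.5, 366.8] [ 0.517 -0.01   0.131]
```

View pics/w1.png

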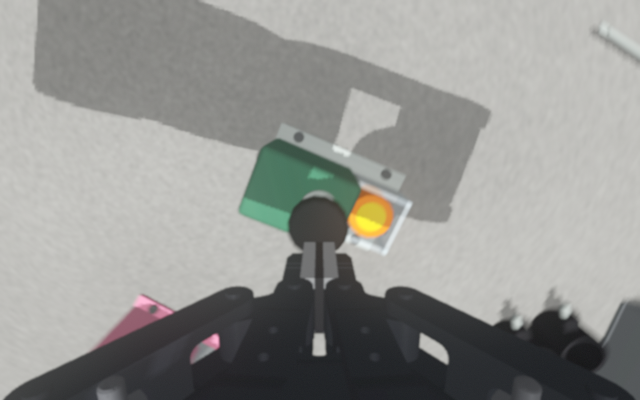

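The wrist view shows the black knob at (318,225), right under the shut fingertips. The magazine with the caps is at (372,215). I press now.

Emit:
step_arm([
  [[0,0,0,0,0,-0.45,1],[0,0,0,0,0,-0.45,1],[0,0,0,0,0,-0.15,1],[0,0,0,0,0,-0.15,1],[0,0,0,0,0,-0.15,1],[0,0,0,0,0,-0.15,1],[0,0,0,0,0,-0.14,1],[0,0,0,0,0,0,1]],
])

```text
clock: 5.1
tool_pos: [0.4884, -0.0263, 0.101]
ee_rot: [0.63, 0.777, -0.001, -0.001]
force: [-6.1, -1.2, 11.6]
grip_width: 0.0004
gripper_force: 5.6
```

Emit:
step_arm([
  [[0,0,0,0,0,-0.05,1],[0,0,0,0,0,0,1]],
])

```text
clock: 5.35
tool_pos: [0.4885, -0.0264, 0.1008]
ee_rot: [0.63, 0.777, -0.0, -0.0]
force: [-10.7, 0.0, 28.3]
grip_width: 0.0005
gripper_force: 14.0
```

The force rise shows it is on the stop, so I go up.

Emit:
step_arm([
  [[0,0,0,0,0,0.2,1],[0,0,0,0,0,0.3,1],[0,0,0,0,0,0.3,1],[0,0,0,0,0,0.6,1],[0,0,0,0,0,0.6,1],[0,0,0,0.3,-0.6,0.2,1],[0,0,0,0.3,-0.6,0,1],[0,0,0,0.3,-0.6,0,1],[0,0,0,0.3,-0.6,0,0.3],[0,0,0,0,0,0,0.3]],
])

```text
clock: 6.6
tool_pos: [0.5509, -0.1476, 0.2071]
ee_rot: [0.63, 0.776, 0.0, 0.001]
force: [0.0, -0.1, 0.3]
grip_width: 0.0299
gripper_force: 0.0
```

```bash
cat > look.py <<'E'
from h import *
import sys
o=manip.get_obs(); print(o["clock"],o["tool_pos"].round(4),o["grip_width"])
for cam in sys.argv[2:]:
    p=manip.read_camera(cam)
    if cam=="wrist": wpose(p,o)
    cv2.imwrite(f"pics/{cam}{sys.argv[1]}.png",p["pixels"])
    hsv=cv2.cvtColor(p["pixels"],cv2.COLOR_BGR2HSV)
    m=cv2.inRange(hsv,(8,120,80),(35,255,255))>0
    P=cloud(p,m); k=(P[:,0]>.45)&(P[:,0]<.7)&(P[:,1]>-.15)&(P[:,1]<.35)&(P[:,2]<.025)
    Q=P[k&(P[:,2]>.008)]; s=manip.tip_of("cap1",p)
    if len(Q)>5: print(cam,"low orange",len(Q),cv2.minEnclosingCircle(Q[:,:2].astype(np.float32)*1000),np.median(Q,0).round(3))
    for d in s[:3]: print(cam,"cap",round(d["score"],2),np.round(d["pixel"]),ray(p,d["pixel"],0).round(3))
E
python3 look.py 2 scene side wrist
```

```text
6.6 [ 0.5509 -0.1476  0.2071] 0.029887996065922635
scene low orange 136 ((572.3051147460938, -51.713104248046875), 59.875244140625) [ 0.614 -0.051  0.015]
scene cap 0.6 [215. 303.] [ 0.527 -0.048  0.   ]
scene cap 0.45 [213. 306.] [ 0.516 -0.042  0.   ]
scene cap 0.44 [235. 299.] [ 0.615 -0.051  0.   ]
side low orange 87 ((575.001953125, -35.541748046875), 56.15530014038086) [ 0.603 -0.041  0.016]
side cap 0.48 [212. 304.] [ 0.61  -0.068  0.   ]
side cap 0.39 [345. 353.] [0.325 0.469 0.   ]
wrist low orange 1421 ((576.7601318359375, -50.531551361083984), 56.310306549072266) [ 0.613 -0.055  0.014]
wrist cap 0.94 [ 99. 398.] [ 0.612 -0.054  0.   ]
wrist cap 0.92 [ 66. 330.] [ 0.54  -0.039  0.   ]
```

View pics/wrist2.png

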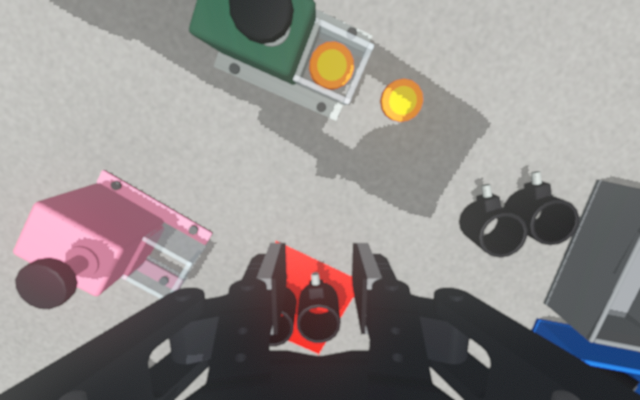

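The ejected cap is at wrist pixel (400,100), world (0.613,-0.054), and the knob is up again. Two caps' worth of orange remains in the magazine at (332,65). I descend behind the cap with a 30 mm gap between the fingers.

Emit:
step_arm([
  [[0,0,0,0.447,0.22,-0.6,0.3],[0,0,0,0.447,0.22,-0.8,0.3],[0,0,0,0.447,0.22,-0.8,0.3],[0,0,0,0,0,-0.8,0.3],[0,0,0,0,0,-0.6,0.3],[0,0,0,0,0,-0.3,0.3],[0,0,0,0,0,-0.16,0.3],[0,0,0,0,0,0,0.3]],
])

```text
clock: 7.9
tool_pos: [0.6171, -0.1127, 0.0043]
ee_rot: [0.629, 0.777, 0.0, 0.0]
force: [0.8, 0.5, 0.4]
grip_width: 0.03
gripper_force: 0.0
```

```bash
python3 look.py 3 wrist
```

```text
7.9 [ 0.6171 -0.1127  0.0043] 0.02997355431881839
wrist low orange 8186 ((572.7083740234375, -51.24382400512695), 58.33388900756836) [ 0.611 -0.052  0.014]
wrist cap 0.77 [125. 330.] [ 0.61  -0.052  0.   ]
wrist cap 0.69 [ 45. 148.] [ 0.532 -0.037  0.   ]
```

View pics/wrist3.png

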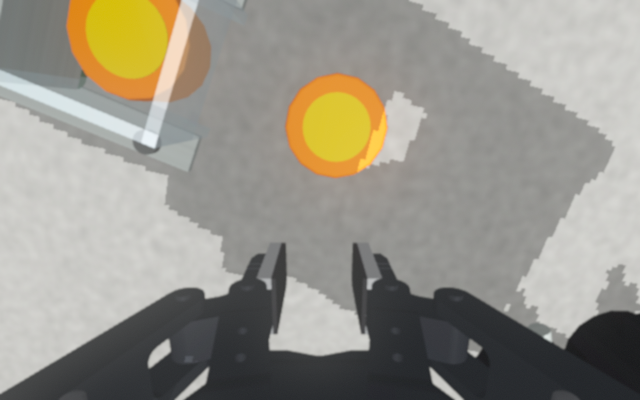

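Emit:
step_arm([
  [[0,0,0,0,0.3,0,0.3],[0,0,0,0,0.25,0,0.3],[0,0,0,0,0.2,0,0.3],[0,0,0,0,0.2,0,0.3],[0,0,0,0,0.3,0,0.3],[0,0,0,0,0.3,0,0.3],[0,0,0,0,0.3,0,0.3],[0,0,0,0,0.3,0,0.3],[0,0,0,0,0.2,0,0.3],[0,0,0,0,0.1,0,0.3]],
])

```text
clock: 9.25
tool_pos: [0.6167, 0.0105, 0.0038]
ee_rot: [0.629, 0.777, 0.0, 0.0]
force: [0.8, -0.6, 0.7]
grip_width: 0.0298
gripper_force: 0.3
```

```bash
python3 look.py 4 wrist
```

```text
9.25 [0.6167 0.0105 0.0038] 0.029820352942986454
wrist low orange 6875 ((612.62158203125, 33.643959045410156), 20.777565002441406) [0.612 0.035 0.014]
wrist cap 0.6 [208. 317.] [0.612 0.034 0.   ]
```

View pics/wrist4.png

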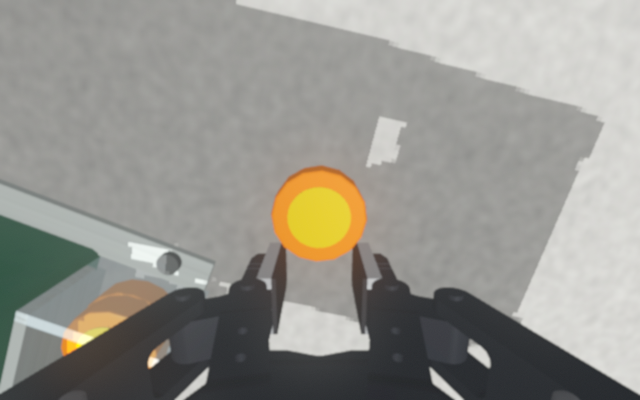

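The cap sits cradled between the fingertips at (318,215). I push on towards the square.

Emit:
step_arm([
  [[0,0,0,-0.06,0.2,0,0.3],[0,0,0,-0.11,0.36,0,0.3],[0,0,0,-0.12,0.4,0,0.3],[0,0,0,-0.12,0.4,0,0.3],[0,0,0,-0.12,0.4,0,0.3],[0,0,0,-0.12,0.4,0,0.3],[0,0,0,-0.12,0.4,0,0.3],[0,0,0,-0.12,0.4,0,0.3],[0,0,0,-0.12,0.4,0,0.3],[0,0,0,-0.11,0.36,0,0.3]],
])

```text
clock: 10.6
tool_pos: [0.5604, 0.1971, 0.0038]
ee_rot: [0.629, 0.777, 0.0, 0.0]
force: [0.0, -0.3, -0.2]
grip_width: 0.0302
gripper_force: 0.1
```

Emit:
step_arm([
  [[0,0,0,-0.11,0.36,0,0.3],[0,0,0,-0.08,0.28,0,0.3],[0,0,0,-0.06,0.2,0,0.3],[0,0,0,-0.03,0.14,0,0.3],[0,0,0,-0.02,0.08,0,0.3],[0,0,0,0,0,0,0.3]],
])

```text
clock: 11.35
tool_pos: [0.5458, 0.2488, 0.0039]
ee_rot: [0.629, 0.777, 0.0, 0.0]
force: [-0.2, 0.7, 0.2]
grip_width: 0.0303
gripper_force: 0.0
```

```bash
python3 look.py 5 wrist side
```

```text
11.35 [0.5458 0.2488 0.0039] 0.03032464267584563
wrist low orange 6528 ((541.3408203125, 272.4739074707031), 20.235010147094727) [0.541 0.274 0.014]
wrist cap 0.76 [206. 316.] [0.54  0.273 0.   ]
side low orange 134 ((547.7744140625, 117.7203598022461), 179.00230407714844) [0.538 0.277 0.016]
side cap 0.63 [274. 296.] [0.537 0.258 0.   ]
```

View pics/wrist5.png

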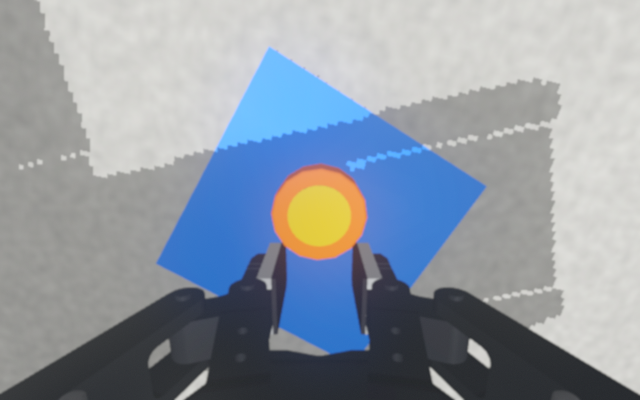

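The cap is at (319,215), well inside the blue square and about 8 mm from its centre. I back off and raise the arm.

Emit:
step_arm([
  [[0,0,0,0.05,-0.25,0,0.3],[0,0,0,0.1,-0.5,0,0.3],[0,0,0,0.05,-0.3,0.3,0.3],[0,0,0,0,0,0.8,0.3],[0,0,0,0,0,0.8,0.3],[0,0,0,0,0,0.8,0.3],[0,0,0,0,0,0.5,0.3],[0,0,0,0,0,0,0.3],[0,0,0,0,0,0,0.3]],
])

```text
clock: 12.68
tool_pos: [0.5551, 0.1958, 0.1633]
ee_rot: [0.629, 0.777, -0.0, -0.0]
force: [0.3, 0.7, -0.5]
grip_width: 0.0298
gripper_force: 0.0
```

```bash
python3 look.py 6 wrist scene
```

```text
12.675 [0.5551 0.1958 0.1633] 0.029796952098999276
wrist low orange 1611 ((541.7057495117188, 272.80975341796875), 18.48692512512207) [0.542 0.273 0.014]
wrist cap 0.71 [ 94. 316.] [0.536 0.275 0.   ]
scene low orange 119 ((528.9623413085938, 118.56135559082031), 171.6676788330078) [0.547 0.27  0.014]
scene cap 0.7 [214. 220.] [ 0.544 -0.293  0.   ]
scene cap 0.62 [225. 412.] [0.542 0.268 0.   ]
scene cap 0.6 [218. 305.] [ 0.538 -0.04   0.   ]
```

View pics/scene6.png

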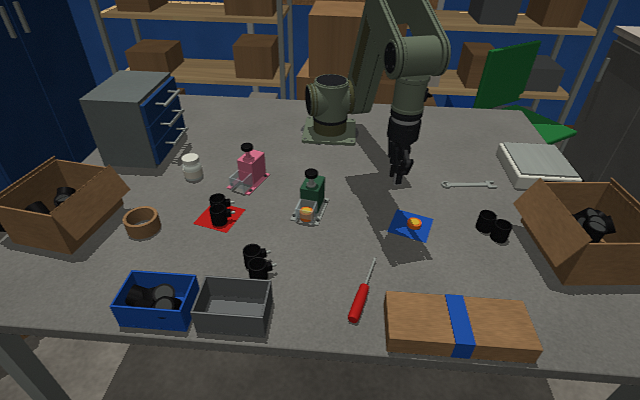

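The cap is flat in the blue square at (224,413), the plunger is up, the remaining caps are in the magazine at (213,306), and nothing else has moved.

```bash
python3 -c "
from bench import manip
print(manip.finish_job())"
```

```text
the job is handed in; nothing more can be done
None
```

I pressed the plunger once and pushed the single cap into the blue square, where it lies flat about 9 mm from the centre; the job is handed in, but no verdict was returned.

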